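# Check the oil: draw the mower engine's dipstick and hold it level to read

## Task

Check the oil of the mower engine on the bench: give the winged cap of the dipstick a quarter turn to unlock it, draw the dipstick straight up out of its filler tube, then turn it to lie level for reading and hold it up, clear of the engine and higher than the mouth of the tube it came from. Finish while still holding it there, level and at rest in the gripper. Leave the other things on the bench as they are.

Things in the scene. Friction and masses are not known exactly. Their poses are not given: they have to be found in the camera images.
- dipstick: Dipstick: black plastic cap, steel rod (7 across) below it; loose, about 60 g. Origin on its axis in the underside of the cap's flange (46 across, 7 thick); z up the axis, rod along -z, x along the wing. The flange only rests on the tube's mouth, with about 2 mm of play sideways. Locked at the start: wing along the engine's y to within 0.2 rad.
- dip_wing (a point): Middle of the wing on the cap, the flat upright grip to turn and lift it by, 20 above the dipstick's origin: 42 long along the dipstick's x, 12 thick along its y, from the flange (7) up to 34 above the origin.
- dip_lug (a point): Middle of the lock's lug bar under the cap, 8.5 below the dipstick's origin: 26 long along its x, 7 wide, 5 high. Locked, it is caught under the ears of the tube's neck. A quarter turn of the cap, either way, brings wing and lug along the engine's x (within about 0.4 rad is enough), in line with the slot; the dipstick then lifts straight out. Only friction resists the turn; there is no stop.
- dip_tip (a point): Lower end of the dipstick, on its axis, 125 below its origin; the last 34 are a flat steel blade 10 wide. It must rise past the mouth of the tube to be out.
- mouth (a point): Centre of the mouth of the oil filler tube, at its rim, 185 above the bench. The tube is upright, steel, 27 across, its flared neck 40 across. Two ears, 4.5 thick, narrow the mouth to a slot 18 wide and 32 long along the engine's x; below them the neck is 32 wide inside, the bore further down 22.
- engine: Mower engine, fixed, on two timber bearers. Origin on the bench under the middle of its round black housing (228 across, 208 high; starter cup in its middle 243 high); z up. Cylinder and cowl reach 260 out along +y, the white fuel tank 205 along +x, the muffler 135 along -x at y = 135. The filler tube with the dipstick stands apart at x = -60, y = -175, with free space round its top.
- fuel_cap (a point): Top centre of the fuel tank's round ribbed cap, 62 across, 199 above the bench. Fixed; it is not the dipstick's cap.
- spark_plug: A bystander: a spark plug lying on the bench near the tube, 70 long, 20 across the hexagon (mm); origin in the middle of its underside.
- wrench: A bystander: a steel open-end wrench lying on the bench beside the engine, 170 long (mm); origin in the middle of its underside.
- plug_socket: A bystander: a steel plug socket standing on end beside the engine, 25 across, 75 tall (mm); origin in the middle of its underside.
- funnel: A bystander: a grey plastic funnel standing mouth down, 110 across, 125 tall (mm); origin in the middle of its underside.
- oil_bottle: A bystander: a grey oil bottle with a black cap, standing, 62 x 100 x 222 tall (mm); origin in the middle of its underside.
- parts_dish: A bystander: a round steel dish of bolts, 150 across, 30 tall (mm); origin in the middle of its underside.
- air_filter: A bystander: a pleated paper air filter with rubber edges lying flat, 120 x 90 x 40 (mm); origin in the middle of its underside.
There are look-alikes about, which are no part of the job. Leave any turquoise look-alike of the dipstick alone.

How it is judged:
By the outcome, as a careful person would: the job done as asked, in the order asked, and still so for the second after the job is handed in, while the arm keeps its last pose, push and grip.
It also fails if it takes over 45 s, if anything falls off the work surface, if the arm or the gripper's body presses on something with over 40 N, if the wrist force passes 120 N, or if a joint passes its speed limit or range.

## Robot

A 6-joint arm with a two-finger parallel gripper is mounted at the origin on the work surface. World frame = base frame: x ahead of the robot, y to its left, z up, the work surface at z = 0. Lengths are in m, angles in rad, forces in N, time in s.
With the tool pointing down it reaches from about 0.35 to 0.85 m from the base axis. Payload 8.1 kg.
Tool frame: the origin (TCP) lies midway between the tips of the shut fingers; the grasp point (between the pads) lies 19 mm behind it; z points along the fingers, y is the line along which they close (so a half turn about z gives the same grasp; the last joint's range is limited). The gripper opens to 93 mm and grips with 3 to 60 N. Pads are 15 mm wide; open, the fingers measure 128 mm over their backs; the gripper's body (75 mm by 188 mm) begins 65 mm behind the grasp point.
Start: joints at [1.133, 0.13, 1.488, -0, 1.523, -0.085], TCP at [0.207, 0.563, 0.219] pointing down, gripper open.
Joint ranges: [-2.96, 2.96], [-0.89, 2.26], [0.02, 2.5], [-1.34, 4.48], [0, 2.73], [-2.66, 2.66]. Speed limits (rad/s): [2.39, 2.39, 2.79, 3.14, 3.14, 3.14].

## Interface

Orientations are given as a rotation vector (axis times angle).
In Python, from plant import read_state, read_camera, get_calibration, close_job gives the robot as it stands.
- The arm moves only by the shell command python3 -m crank 'ROWS' [FORCE]. ROWS is JSON, a list that holds one entry, the list of rows, each a list of 7 numbers: the gripper's target within -1 to 1 (fully open at 1, half-way at 0, shut at -1), then the shift along the tool's x, y, z as a fraction of full scale, then the turn, a rotation vector about the tool's x, y, z as a fraction of full scale. In form: [[[grip, x, y, z, rx, ry, rz], ...]]. A call has exactly 5 rows; each row is the pose to reach, as a shift and turn from the pose commanded when the call began, along the tool's axes at that moment; what a row does not reach only later rows make up. Full scale, the value 1, is 0.5 m for a shift and 90 degrees for a turn. A row lasts 1/8 s, in which the tool goes at most 62.5 mm and 10.7 degrees, less where a joint would pass 70% of its speed; a pose out of reach is approached as far as the arm can. A call with a number of a shift or a turn outside -1 to 1 is refused whole. A call with a gripper value outside its range is refused whole. The fingers move at their own pace and stop on an object; FORCE is the grip in N (left out, the last holds). Time passes only in rows, so rows that repeat a pose let the fingers close, or fill a call up. It gives the time, the measured TCP pose, the force, the opening and the grip force at its end, in the units of the state.
- read_state(): the state, without advancing time (a new reading comes with each control period).
- read_camera(name): name is "scene" or "top" or "wrist"; returns the picture (400x640x3 uint8, red, green, blue); there is no depth.
- get_calibration(name): a dict with "fx", "fy", "cx", "cy" (pixels), "dist_coeffs" ([k1, k2, p1, p2, k3] as OpenCV has them; the pictures are not rectified), "eye" and "orientation" of the camera in the world; the wrist camera has in their place "mount" (4x4, takes a point from camera to tool coordinates, whose origin is the TCP and whose axes are the flange's). Camera axes: x right, y down, z forward; pixel columns grow to the right and rows downward; lengths in m; the calibration is good to about 2 mm. A picture is of the moment at which its call begins: read the wrist's pose just before it. get_calibration takes no time and is no camera call.
- close_job(): hands the job in; it is judged then, once.
The state is a dict: "t": time; "q": joint angles; "dq": joint speeds; "joint_torque": joint torques, N m; "tool_pos": TCP position; "orientation": TCP orientation; "force": force on the tool from outside, world axes, zero at the start; "wrist_torque": the same for the moment, N m; "opening": finger opening in m; "gripper_force": force on a finger pad.
Only numpy, scipy, OpenCV 4.12 (cv2) and the standard library are available. Lean on these libraries where they do the work, as an engineer would, in place of code of your own. Each camera call takes 0.05 s, during which the arm holds its last target. There are 200 camera calls.

## Working session

There is one attempt and no reset: what is moved stays moved. The work goes in short steps, Python scripts to look and compute and a shell command to move; the robot and the scene stay as the last step left them, time stands still between calls to the robot, and variables do not carry over. Pictures are saved under pics/ and viewed, at most 10 in all, crops included, and the job is handed in when it is done.

```bash
ls; mkdir -p pics; python3 - <<'E'
from plant import *
import cv2,json
for n in ("scene","top"):
    im=read_camera(n); cv2.imwrite(f"pics/{n}0.png",im[:,:,::-1]); print(n,get_calibration(n))
print(get_calibration("wrist")); s=read_state(); print(s)
E
```

```text
pics
scene {'fx': 482.241835858204, 'fy': 482.241835858204, 'cx': 314.17585823032084, 'cy': 190.35552145370934, 'dist_coeffs': array([-0.00471489,  0.        ,  0.        ,  0.        ,  0.        ]), 'eye': array([1.57478688, 0.12736392, 0.77463532]), 'orientation': array([-1.41861968, -1.82213199,  0.99755556])}
top {'fx': 407.874841907592, 'fy': 407.874841907592, 'cx': 319.18003350372607, 'cy': 197.43062768531667, 'dist_coeffs': array([-0.01899069,  0.        ,  0.        ,  0.        ,  0.        ]), 'eye': array([ 0.39366427, -0.12884275,  1.08758448]), 'orientation': array([-2.12006179,  2.12014075, -0.20619558])}
{'fx': 281.70550641684355, 'fy': 281.70550641684355, 'cx': 315.4559359809813, 'cy': 196.95469703961092, 'dist_coeffs': array([-0.00276587,  0.        ,  0.        ,  0.        ,  0.        ]), 'mount': array([[-5.79100618e-04, -9.62885197e-01, -2.69910656e-01,
         7.54212269e-02],
       [ 9.99999787e-01, -6.39151624e-04,  1.34596919e-04,
         2.62853555e-04],
       [-3.02115216e-04, -2.69910521e-01,  9.62885362e-01,
        -1.65185248e-01],
       [ 0.00000000e+00,  0.00000000e+00,  0.00000000e+00,
         1.00000000e+00]])}
{'t': 0.1, 'q': array([ 1.13256345e+00,  1.31088055e-01,  1.48916815e+00, -2.42660838e-05,
        1.52300646e+00, -8.53843003e-02]), 'dq': array([ 0.00045879, -0.00288737, -0.00224038, -0.00076781,  0.00082755,
        0.00066924]), 'joint_torque': array([ 1.10299155e-03, -5.61333597e+01, -4.93101954e+01,  7.70618138e-02,
        2.90040829e-02,  1.47938152e-05]), 'tool_pos': array([0.20710208, 0.56257339, 0.21769213]), 'orientation': array([-5.51308724e-01, -3.09242429e+00,  2.54339089e-03]), 'force': array([ 0.23294867, -0.25738417, -0.0206085 ]), 'wrist_torque': array([-0.02757539, -0.00615267,  0.03669526]), 'gripper_force': 0.0, 'opening': 0.093203881052727}
```

View pics/top0.png

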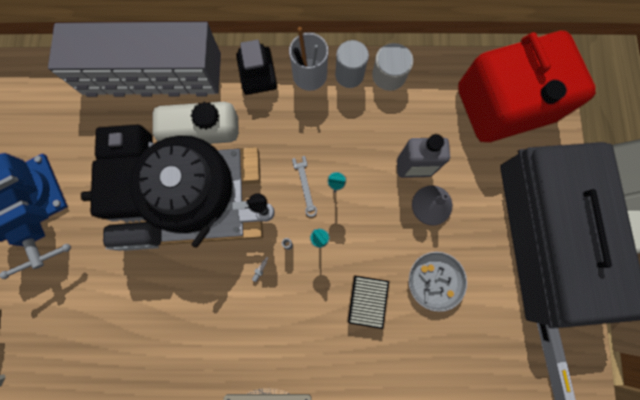

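View pics/scene0.png

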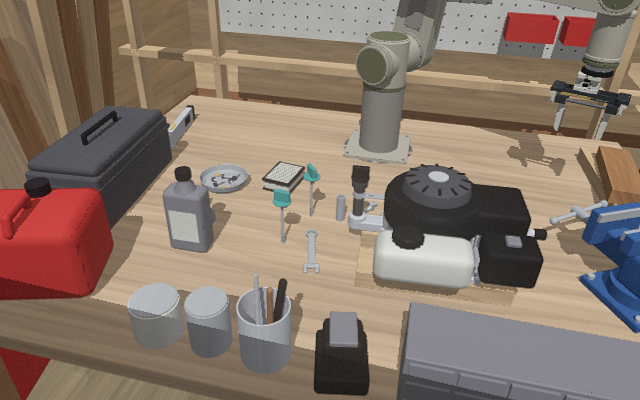

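The top view shows the engine's starter cup at (171,176), the fuel cap at (205,115) and the black dipstick cap at about (258,202). The turquoise look-alikes are at (337,181) and (320,238). In the scene view the dipstick wing is at about (361,173).

```bash
cat > h.py <<'E'
from plant import *
import numpy as np, cv2
from scipy.spatial.transform import Rotation as R
def cam(n):
    c=get_calibration(n); K=np.array([[c['fx'],0,c['cx']],[0,c['fy'],c['cy']],[0,0,1]])
    if n=='wrist':
        s=read_state(); M=np.array(c['mount']); Rt=R.from_rotvec(s['orientation']).as_matrix()
        return K,c['dist_coeffs'],Rt@M[:3,:3],Rt@M[:3,3]+s['tool_pos']
    return K,c['dist_coeffs'],R.from_rotvec(c['orientation']).as_matrix(),np.array(c['eye'])
def at_z(cm,uv,z):
    K,d,Rc,e=cm; p=cv2.undistortPoints(np.array([[uv]],float),K,d)[0,0]; r=Rc@np.array([p[0],p[1],1]); return e+r*(z-e[2])/r[2]
def proj(cm,P):
    K,d,Rc,e=cm; return cv2.projectPoints((np.atleast_2d(P)-e)@Rc,np.zeros(3),np.zeros(3),K,d)[0][:,0]
E
python3 - <<'E'
from h import *
t=cam('top'); s=cam('scene')
a=at_z(t,(171,176),.243); f=at_z(t,(205,115),.199); d=at_z(t,(258,203),.205)
print(a,f,d,"scene",proj(s,[a,f,d]))
v=(d-a)[:2]; print(v,'yaw',np.arctan2(v[1],v[0])-np.arctan2(-.175,-.06), np.linalg.norm(v),np.hypot(.06,.175))
for n,c in (('top',(258,203)),('scene',(361,180))):
    im=cv2.imread(f'pics/{n}0.png'); x,y=c; cv2.imwrite(f'pics/{n}c.png',cv2.resize(im[y-30:y+30,x-40:x+40],None,fx=7,fy=7,interpolation=2))
a=cv2.imread('pics/topc.png');b=cv2.imread('pics/scenec.png');cv2.imwrite('pics/both.png',cv2.resize(np.hstack([a,b]),(800,300)))
E
```

```text
[0.60570498 0.18735505 0.243     ] [0.76223177 0.13514643 0.199     ] [0.55399565 0.00525346 0.205     ] scene [[437.96692654 176.4356583 ]
 [406.59462915 229.21112406]
 [359.38339495 169.62394106]]
[-0.05170934 -0.18210159] yaw 0.05362150717123182 0.18930093461378764 0.185
```

View pics/both.png

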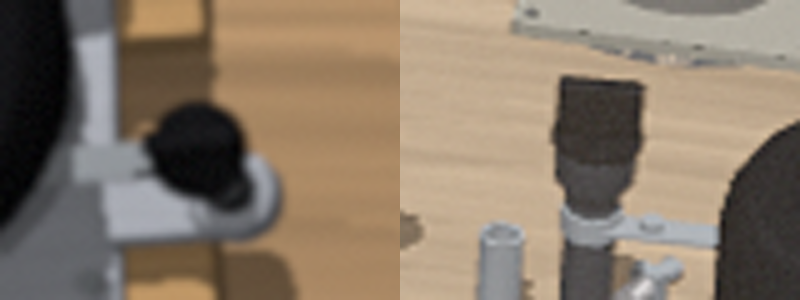

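The close-up shows the black wing lying roughly along the engine's y, at about world (0.554, 0.005). I'll go up and over the engine, turning the tool so its y points along world x.

```bash
python3 -m crank '[[[1,0,0,-0.12,0,0,0.1],[1,0,0,-0.24,0,0,0.2],[1,-0.04,-0.03,-0.36,0,0,0.3],[1,-0.13,-0.1,-0.36,0,0,0.4],[1,-0.22,-0.17,-0.36,0,0,0.5]]]' 10; cat >> h.py <<'E'
def delta(target,yaw,rz=0):
    "rows' units to reach target TCP, tool down, tool y at world angle yaw"
    s=read_state(); Rt=R.from_rotvec(s['orientation']).as_matrix()
    Y=np.array([np.cos(yaw),np.sin(yaw),0]);Z=np.array([0,0,-1.]);T=np.c_[np.cross(Y,Z),Y,Z]
    print('shift',np.round(Rt.T@(np.array(target)-s['tool_pos'])/.5,4),'turn',np.round(R.from_matrix(Rt.T@T).as_rotvec()/(np.pi/2),4))
E
python3 -c "
from h import *
delta((.554,.005,.40),.05)"
```

```text
t: 0.72
tool_pos: [0.2818, 0.4444, 0.3994]
orientation: [1.698, 2.643, 0.002]
force: [1.2, -0.4, -0.1]
opening: 0.0929
gripper_force: 0.0
shift [-1.0256  0.1299 -0.0015] turn [ 0.0008 -0.0005  0.241 ]
```

```bash
python3 -m crank '[[[1,-0.11,0.02,0,0,0,0.08],[1,-0.22,0.03,0,0,0,0.16],[1,-0.34,0.05,0,0,0,0.24],[1,-0.46,0.07,0,0,0,0.24],[1,-0.58,0.09,0,0,0,0.24]]]' >/dev/null;  python3 -m crank '[[[1,-0.12,0.01,0,0,0,0],[1,-0.24,0.02,0,0,0,0],[1,-0.36,0.04,0,0,0,0],[1,-0.42,0.04,0,0,0,0],[1,-0.42,0.04,0,0,0,0]]]'
python3 - <<'E'
from h import *
delta((.554,.005,.40),.05)
c=cam('wrist'); im=read_camera('wrist'); print(proj(c,[[.554,.005,.205],[.6057,.187,.243]]))
cv2.imwrite('pics/w1.png',im[:,:,::-1])
E
```

```text
t: 1.98
tool_pos: [0.4751, -0.0096, 0.398]
orientation: [-2.162, -2.278, 0.001]
force: [0.2, 0.2, 0.6]
opening: 0.0928
gripper_force: 0.0
shift [ 0.0209  0.1591 -0.0042] turn [-0.0008  0.      0.0012]
[[377.77792673 170.4328469 ]
 [458.47053478  -2.03784471]]
```

View pics/w1.png

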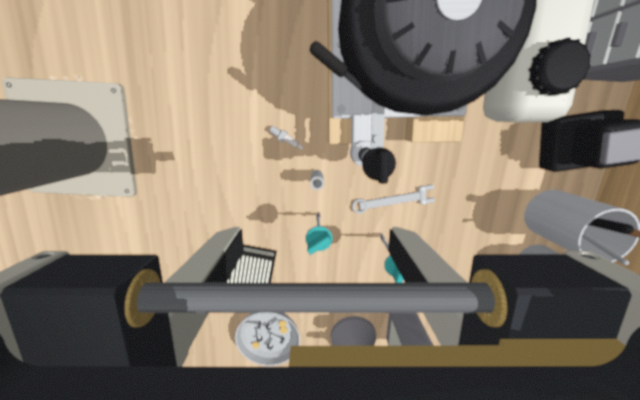

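The cap appears at about (379,163), close to the predicted (378,170). I'll move above it and lower a little for a closer look.

```bash
python3 -m crank '[[[1,0.01,0.08,0.04,0,0,0],[1,0.01,0.16,0.10,0,0,0],[1,0.01,0.16,0.15,0,0,0],[1,0.01,0.16,0.15,0,0,0],[1,0.01,0.16,0.15,0,0,0]]]'
python3 - <<'E'
from h import *
c=cam('wrist'); im=read_camera('wrist'); print(proj(c,[[.554,.005,.205],[.554,.005,.219],[.554,.005,.192]]))
cv2.imwrite('pics/w2.png',cv2.resize(im[60:260,190:450,::-1],None,fx=3,fy=3,interpolation=2))
E
```

```text
t: 2.65
tool_pos: [0.5549, 0.0027, 0.3252]
orientation: [2.157, 2.283, 0.002]
force: [0.3, 0.2, 0.8]
opening: 0.0927
gripper_force: 0.0
[[314.89145609 190.60661749]
 [314.88451293 194.08982263]
 [314.89735768 187.64613004]]
```

View pics/w2.png

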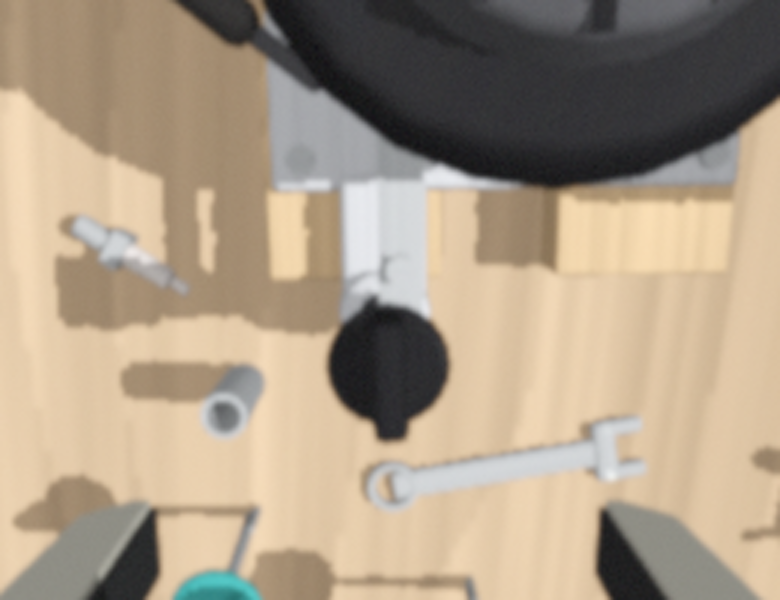

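The flange centre is at crop (389,364), i.e. pixel (319.7,181.3). The wing runs almost along image vertical, leaning slightly. I'll compute the position and brighten the crop to measure the wing's angle.

```bash
python3 - <<'E'
from h import *
c=cam('wrist'); im=read_camera('wrist'); print(at_z(c,(319.7,181.3),.192))
g=im[150:215,290:350,::-1]; g=cv2.resize(g,None,fx=9,fy=9,interpolation=2)
cv2.imwrite('pics/w3.png',np.clip((g/60.)**.6*200,0,255).astype('uint8'))
E
```

```text
[0.55922837 0.01190815 0.192     ]
```

View pics/w3.png

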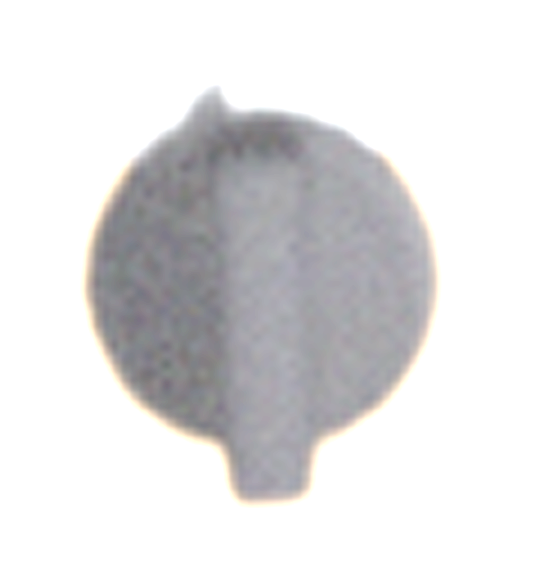

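```bash
python3 - <<'E'
from h import *
c=cam('wrist')
a=at_z(c,(319.1,167.4),.219);b=at_z(c,(320.2,205),.219);f=at_z(c,(319.1,180.8),.192)
print(a,b,np.linalg.norm(a-b),(a+b)/2,f); yaw=np.arctan2((a-b)[1],(a-b)[0])-np.pi/2; print('wing normal yaw',yaw)
p=((a+b)/2+f)/2
delta((p[0],p[1],.196),yaw)
E
```

```text
[0.55716479 0.03137361 0.219     ] [ 0.56054129 -0.00686159  0.219     ] 0.03838399399874216 [0.55885304 0.01225601 0.219     ] [0.55872428 0.0121483  0.192     ]
wing normal yaw 0.08808010297301583
shift [0.0197 0.0073 0.2598] turn [ 0.0021  0.0003 -0.0203]
```

```bash
python3 -m crank '[[[1,0.02,0.007,0.08,0,0,-0.02],[1,0.02,0.007,0.16,0,0,-0.02],[1,0.02,0.007,0.22,0,0,-0.02],[1,0.02,0.007,0.255,0,0,-0.02],[1,0.02,0.007,0.255,0,0,-0.02]]]'; python3 -m crank '[[[-0.5,0,0,0,0,0,0],[-1,0,0,0,0,0,0],[-1,0,0,0,0,0,0],[-1,0,0,0,0,0,0],[-1,0,0,0,0,0,0]]]' 30
```

```text
t: 3.38
tool_pos: [0.5574, 0.0119, 0.196]
orientation: [-2.122, -2.315, 0.001]
force: [1.4, 0.2, 0.2]
opening: 0.0931
gripper_force: 0.0
t: 4.0
tool_pos: [0.5578, 0.0119, 0.1962]
orientation: [-2.123, -2.316, -0.0]
force: [0.0, 0.9, 0.7]
opening: 0.0477
gripper_force: 0.0
```

```bash
python3 -m crank '[[[-1,0,0,0,0,0,0],[-1,0,0,0,0,0,0],[-1,0,0,0,0,0,0],[-1,0,0,0,0,0,0],[-1,0,0,0,0,0,0]]]' 30
```

```text
t: 4.62
tool_pos: [0.5577, 0.0119, 0.1961]
orientation: [-2.123, -2.316, 0.0]
force: [0.1, 0.3, -0.9]
opening: 0.0116
gripper_force: 30.0
```

The wing is held (11.6 mm). Now the quarter turn.

```bash
python3 -m crank '[[[-1,0,0,0,0,0,0.1],[-1,0,0,0,0,0,0.2],[-1,0,0,0,0,0,0.3],[-1,0,0,0,0,0,0.4],[-1,0,0,0,0,0,0.5]]]' 40; python3 -m crank '[[[-1,0,0,0,0,0,0.1],[-1,0,0,0,0,0,0.2],[-1,0,0,0,0,0,0.3],[-1,0,0,0,0,0,0.4],[-1,0,0,0,0,0,0.5]]]'; python3 -m crank '[[[-1,0,0,0,0,0,0],[-1,0,0,-0.01,0,0,0],[-1,0,0,-0.02,0,0,0],[-1,0,0,-0.02,0,0,0],[-1,0,0,-0.02,0,0,0]]]'
```

```text
t: 5.25
tool_pos: [0.5577, 0.0119, 0.1961]
orientation: [-2.851, -1.32, 0.0]
force: [-0.7, -0.1, 0.1]
opening: 0.0117
gripper_force: 40.0
t: 5.88
tool_pos: [0.5577, 0.012, 0.1961]
orientation: [-3.139, -0.129, 0.0]
force: [-0.1, 0.3, -0.1]
opening: 0.0118
gripper_force: 40.0
t: 6.5
tool_pos: [0.5578, 0.0119, 0.2062]
orientation: [3.139, 0.137, 0.0]
force: [-0.3, 0.0, -1.2]
opening: 0.0119
gripper_force: 40.0
```

```bash
python3 - <<'E'
from h import *
s=read_state(); M=R.from_rotvec(s['orientation']).as_matrix(); print(s['q'],M[:,1],s['force'],s['wrist_torque'])
im=read_camera('wrist'); g=im[130:290,220:420,::-1]; g=cv2.resize(g,None,fx=3,fy=3,interpolation=2)
cv2.imwrite('pics/w4.png',np.clip((g/160.)**.6*200,0,255).astype('uint8'))
E
```

```text
[-7.05482250e-02  2.27250018e-02  1.62405968e+00 -3.82663673e-06
  1.49460132e+00  1.41275599e+00] [ 8.73808165e-02 -9.96174980e-01  3.62926277e-05] [-0.28960517  0.03225329 -1.19136907] [0.00353866 0.17459837 0.01889037]
```

View pics/w4.png

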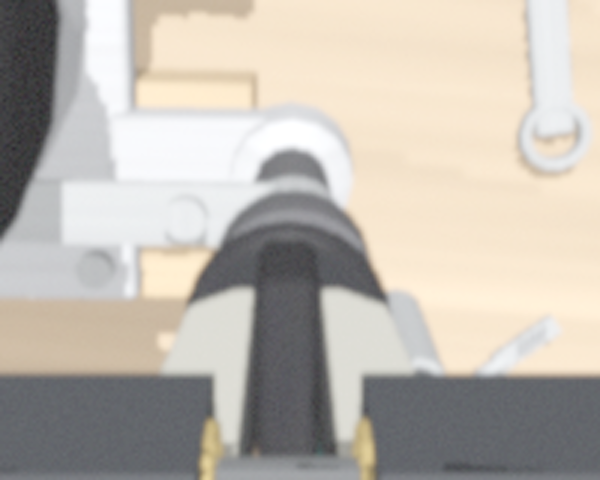

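The view shows the wing held between the fingers and turned with them. The 10 mm lift met no resistance, so the lock is free. Next is the straight lift.

```bash
python3 -m crank '[[[-1,0,0,-0.04,0,0,0],[-1,0,0,-0.08,0,0,0],[-1,0,0,-0.12,0,0,0],[-1,0,0,-0.17,0,0,0],[-1,0,0,-0.22,0,0,0]]]' 55; python3 -m crank '[[[-1,0,0,-0.06,0,0,0],[-1,0,0,-0.12,0,0,0],[-1,0,0,-0.18,0,0,0],[-1,0,0,-0.22,0,0,0],[-1,0,0,-0.22,0,0,0]]]'
```

```text
t: 7.18
tool_pos: [0.558, 0.0119, 0.3186]
orientation: [3.138, 0.137, 0.002]
force: [1.3, -0.2, -0.7]
opening: 0.0119
gripper_force: 55.0
t: 7.8
tool_pos: [0.5584, 0.0119, 0.4295]
orientation: [3.138, 0.137, 0.008]
force: [0.2, -0.5, -1.1]
opening: 0.0115
gripper_force: 55.0
```

```bash
python3 -m crank '[[[-1,0,0.06,-0.02,0,0.1,0],[-1,0,0.12,-0.04,0,0.2,0],[-1,0,0.18,-0.06,0,0.3,0],[-1,0,0.24,-0.06,0,0.4,0],[-1,0,0.30,-0.06,0,0.5,0]]]'; python3 -m crank '[[[-1,0,0,0,0,0.1,0],[-1,0,0,0,0,0.2,0],[-1,0,0,0,0,0.3,0],[-1,0,0,0,0,0.4,0],[-1,0,0,0,0,0.5,0]]]';python3 -m crank '[[[-1,0,0,0,0,0,0],[-1,0,0,0,0,0,0],[-1,0,0,0,0,0,0],[-1,0,0,0,0,0,0],[-1,0,0,0,0,0,0]]]'
python3 - <<'E'
from h import *
s=read_state(); M=R.from_rotvec(s['orientation']).as_matrix(); print(s['q'],M[:,2],s['force'],s['wrist_torque'],abs(s['dq']).max())
z=M[:,2]; o=s['tool_pos']+z*-.011*-1; t=s['tool_pos']+z*.13; k=s['tool_pos']-z*.02
c=cam('scene');im=read_camera('scene');p=proj(c,[s['tool_pos'],t]);print(p)
x,y=p[1].astype(int); g=im[max(0,y-90):y+90,x-120:x+120,::-1]; a=cv2.resize(g,(400,300))
w=cv2.resize(read_camera('wrist')[:,:,::-1],(400,300)); cv2.imwrite('pics/w5.png',np.hstack([a,w]))
E
```

```text
t: 8.43
tool_pos: [0.5705, -0.1382, 0.4565]
orientation: [-2.867, -0.125, -1.198]
force: [0.9, 1.8, -1.0]
opening: 0.0114
gripper_force: 55.0
t: 9.05
tool_pos: [0.5769, -0.1444, 0.4649]
orientation: [-2.184, -0.099, -2.167]
force: [13.4, 8.3, -56.9]
opening: 0.0114
gripper_force: 55.0
t: 9.68
tool_pos: [0.577, -0.1426, 0.4649]
orientation: [-2.185, -0.101, -2.162]
force: [-0.5, -0.3, -0.7]
opening: 0.0118
gripper_force: 55.0
[-0.91563464 -0.89221139  2.49784745  1.58004258  1.00905262 -0.0336156 ] [ 0.99558016  0.0933003  -0.01073358] [-0.54117221 -0.33140367 -0.72371042] [-0.06850147  0.7538889  -0.0247401 ] 0.004293023121947056
[[298.25567081  60.62662519]
 [286.78020593  80.88608969]]
```

View pics/w5.png

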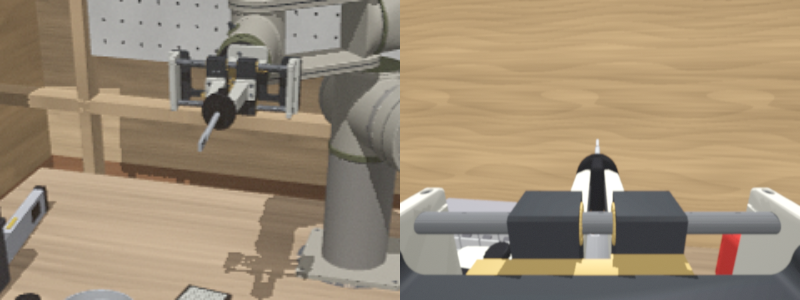

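The scene view shows the dipstick held out level, but joints 2 and 3 sit at their range ends. I'll move outward slowly so the arm unfolds.

```bash
python3 -m crank '[[[-1,0,0,0.03,0,0,0],[-1,0,0,0.06,0,0,0],[-1,0,0,0.1,0,0,0],[-1,0,0,0.14,0,0,0],[-1,0,0,0.18,0,0,0]]]';python3 -m crank '[[[-1,0,0,0.04,0,0,0],[-1,0,0,0.06,0,0,0],[-1,0,0,0.06,0,0,0],[-1,0,0,0.06,0,0,0],[-1,0,0,0.06,0,0,0]]]'
python3 - <<'E'
from h import *
s=read_state(); M=R.from_rotvec(s['orientation']).as_matrix(); print(s['q'],M.round(4),s['force'],abs(s['dq']).max())
z=M[:,2]; t=s['tool_pos']+z*.114
c=cam('scene');im=read_camera('scene');p=proj(c,[s['tool_pos']+z*.02,t]);print(p)
x,y=((p[0]+p[1])/2).astype(int); y0=max(0,y-60);print(x-80,y0); g=im[y0:y0+120,x-80:x+80,::-1]; cv2.imwrite('pics/w6.png',cv2.resize(g,(800,600),interpolation=2))
E
```

```text
t: 10.4
tool_pos: [0.6673, -0.1344, 0.4644]
orientation: [-2.185, -0.101, -2.163]
force: [0.0, 0.5, 0.1]
opening: 0.0115
gripper_force: 55.0
t: 11.02
tool_pos: [0.6961, -0.132, 0.4647]
orientation: [-2.185, -0.101, -2.164]
force: [-0.2, -0.0, -0.6]
opening: 0.0117
gripper_force: 55.0
[-0.62266967 -0.47978364  2.26371529  1.79632857  0.73795277 -0.30920541] [[ 9.400e-03  9.240e-02  9.957e-01]
 [ 1.200e-03 -9.957e-01  9.240e-02]
 [ 1.000e+00  3.000e-04 -9.500e-03]] [-0.20994296 -0.02674471 -0.60079699] 0.00287428644667353
[[285.51890252  81.98177755]
 [275.1272791  100.06918025]]
200 31
```

View pics/w6.png

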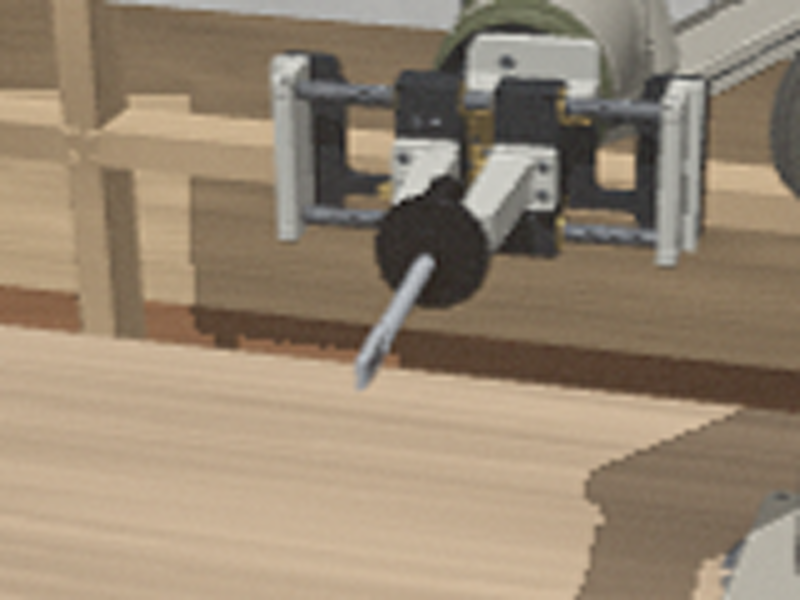

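The rod root is at pixel (286.6,82.6) and its tip at (272.4,108). I'll check the tilt these imply.

```bash
python3 - <<'E'
from h import *
from scipy.optimize import least_squares
s=read_state(); M=R.from_rotvec(s['orientation']).as_matrix(); c=cam('scene')
for zz in(.006,.011,.016):
    print(proj(c,s['tool_pos']+np.outer([zz,zz+.125],M[:,2])))
# fit: rod root (shift a,b in tool x,y) & tilt (p,q), origin 11 mm ahead of TCP
def f(v):
    o=s['tool_pos']+M@np.array([v[0],v[1],.011]); d=M@R.from_rotvec([v[2],v[3],0]).apply([0,0,1])
    return (proj(c,[o,o+.125*d])-[[286.6,82.6],[272.4,108]]).ravel()
r=least_squares(f,np.zeros(4)); d=M@R.from_rotvec([r.x[2],r.x[3],0]).apply([0,0,1]); print(r.x,d,r.cost)
E
```

```text
[[286.9020271   79.512278  ]
 [273.01654583 103.65991955]]
[[286.40661256  80.37374626]
 [272.38788882 104.75330782]]
[[285.90671716  81.24301266]
 [271.75282377 105.85785162]]
[-0.0044377  -0.00032644 -0.00380286 -0.01218354] [ 0.99583985  0.08854341 -0.02151891] 1.0097419586828951e-28
```

The dipstick points about 1° below level. I'll trim that, settle and hand in.

```bash
python3 -m crank '[[[-1,0,0,0,0,0.01,0],[-1,0,0,0,0,0.01,0],[-1,0,0,0,0,0.01,0],[-1,0,0,0,0,0.01,0],[-1,0,0,0,0,0.01,0]]]'; python3 -m crank '[[[-1,0,0,0,0,0,0],[-1,0,0,0,0,0,0],[-1,0,0,0,0,0,0],[-1,0,0,0,0,0,0],[-1,0,0,0,0,0,0]]]'
python3 -c "
from h import *
s=read_state();print(R.from_rotvec(s['orientation']).as_matrix()[:,2],abs(s['dq']).max(),s['opening']);print(close_job())"
```

```text
t: 11.7
tool_pos: [0.6965, -0.1317, 0.4646]
orientation: [-2.167, -0.101, -2.18]
force: [0.1, 0.3, 0.0]
opening: 0.0119
gripper_force: 55.0
t: 12.32
tool_pos: [0.6965, -0.1317, 0.4645]
orientation: [-2.167, -0.101, -2.18]
force: [-0.8, -0.0, -0.6]
opening: 0.0115
gripper_force: 55.0
[0.99565342 0.0929459  0.0059435 ] 0.0013459367162742281 0.011501180022522069
the job is handed in; nothing more can be done
None
```

I unlocked the dipstick, drew it straight up and out, and handed the job in holding it level to within about 1° and at rest, about 0.28 m above the mouth of the tube and clear of the engine; one risk is that joint 2 read -0.892 against its -0.89 limit for about a second during the tilt, before I moved it back.

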